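# Move four microphone bodies to the sloped assembly rack in job order

## Task

The four microphone bodies lie on the drying rack in the order of their repair jobs. Move them to the sloped assembly rack in the same left-to-right order, leftmost to the leftmost notches and so on, each lying in a front and a back notch and slid down until its end rests against the stop. Let go of everything when you are done.

Things in the scene. Friction and masses are not known exactly. Their poses are not given: they have to be found in the camera images.
- brass_mid (a point): Bare brass-coloured tube, plain and of even thickness, diameter 20 mm, length 123 mm, 90 g; it lies level in its saddle, axis 44 mm above the bench. This point lies on its axis, halfway along; own z axis along the tube. Seated in the sloped rack, its axis lies 14 mm above the notch bottoms.
- copper_ring_mid (a point): The thickest of the four, a black microphone sleeve with a copper-brown ring at one end, diameter 36 mm, length 104 mm, 110 g; it lies level in its saddle, axis 55 mm above the bench. This point lies on its axis, halfway along; own z axis along it, toward the ring. Seated in the sloped rack, its axis lies 25 mm above the notch bottoms.
- gunmetal_mid (a point): Plain dark grey (gunmetal) sleeve, diameter 23 mm, length 115 mm, 80 g; it lies level in its saddle, axis 46 mm above the bench. This point lies on its axis, halfway along; own y axis along the sleeve. Seated in the sloped rack, its axis lies 16 mm above the notch bottoms.
- yellow_cap_mid (a point): Slim pale-brass and black body with a yellow dust cap at one end, diameter 17 mm in the middle, 19 to 20 mm at the ends, length 134 mm, 90 g; it lies level in its saddle, axis 42 mm above the bench. This point lies on its axis, halfway along; own y axis along the body, toward the cap. Seated in the sloped rack, its axis lies 12 mm above the notch bottoms.
- dry_rail: Drying rack: flat aluminium rail 290 mm long (own y), 44 mm wide, 12 mm high, fixed, with four grey saddles fast on it at y = +102, +34, -34, -102 mm. Origin: centre of its underside, on the bench. +x points away from the robot, +y to the left as the robot sees it, turned by at most 0.15 rad.
- slope_rack: Fixed stand with two white combs of four 90 degree V notches at y = 102, 34, -34, -102 mm, a dark line under each. Origin on the bench; +x away, +y left. Notch bottoms rise toward +x at 16 degrees (0.279 rad) from x -55, z 27 mm at the stop, the lip at the low, near end. Combs centred 30 and 92 mm up-slope from it, 8 mm thick, notches 20 mm deep. Bodies do not slide by themselves; a push of 1 N slides them.
- saddle_a: Grey fixed saddle in which the bare brass tube lies at the start, along its x, within 8 mm of its middle. Two end plates, 8 mm thick and 50 mm wide, at x = -32 and +32 mm, each with a 90 degree V notch, bottom 30 mm and crest 50 mm above the bench; 16 mm high between the plates, open for the fingers. Origin: on the bench under its middle.
- saddle_b: Grey fixed saddle in which the thick black body with the copper-brown ring lies at the start, along its x, within 8 mm of its middle. Two end plates, 8 mm thick and 50 mm wide, at x = -32 and +32 mm, each with a 90 degree V notch, bottom 30 mm and crest 50 mm above the bench; 16 mm high between the plates, open for the fingers. Origin: on the bench under its middle.
- saddle_c: Grey fixed saddle in which the gunmetal sleeve lies at the start, along its x, within 8 mm of its middle. Two end plates, 8 mm thick and 50 mm wide, at x = -32 and +32 mm, each with a 90 degree V notch, bottom 30 mm and crest 50 mm above the bench; 16 mm high between the plates, open for the fingers. Origin: on the bench under its middle.
- saddle_d: Grey fixed saddle in which the body with the yellow cap lies at the start, along its x, within 8 mm of its middle. Two end plates, 8 mm thick and 50 mm wide, at x = -32 and +32 mm, each with a 90 degree V notch, bottom 30 mm and crest 50 mm above the bench; 16 mm high between the plates, open for the fingers. Origin: on the bench under its middle.
Things that resemble listed ones, but are neither listed nor needed, are in the scene too. What is shaped like the part that bears copper_ring_mid but blue is not meant.

How it is judged:
By the outcome, as a careful person would: the job done as asked, in the order asked, and still so for the second after the job is handed in, with the robot touching nothing.
It also fails if it takes over 99 s, if anything falls off the work surface, if the arm or the gripper's body presses on something with over 40 N, if the wrist force passes 120 N, or if a joint passes its speed limit or range.

## Robot

A 7-joint arm with a two-finger parallel gripper is mounted at the origin on a cart in front of the work surface, level with it; the furniture and walls round the work are solid. World frame = base frame: x ahead of the robot, y to its left, z up, the work surface at z = 0. Lengths are in m, angles in rad, forces in N, time in s.
With the tool pointing down it reaches from about 0.425 to 0.925 m from the base axis. Payload 6.8 kg.
Tool frame: the origin (TCP) lies on the centre line of the jaws, within the pads' length; the fingertips stand 17 mm ahead of it and the grasp point (between the pads) lies 2 mm behind it; z points along the fingers, x is the direction in which the jaws open and shut, and the axes are right-handed (so a half turn about z gives the same grasp; the last joint's range is limited). The gripper opens to 85 mm and grips with 20 to 120 N. Pads are 22 mm wide; open, the fingers measure 114 mm over their backs; the gripper's body (76 mm by 85 mm) begins 54 mm behind the grasp point. The pads swing forward as they close: fully open they stand 13 mm farther back than shut.
Start: joints at [-1.308, 0.477, 0.022, 1.555, -0.011, 1.109, -0.083], TCP at [0.245, 0.629, 0.248] pointing down, gripper open.
Joint ranges: [-2.96, 2.96], [-0.34, 2.1], [-1.41, 1.46], [0.24, 2.44], [-1.37, 4.51], [0.17, 1.92], [-2.96, 2.96]. Speed limits (rad/s): [2.39, 2.39, 3.14, 3.14, 3.14, 3.14, 3.14].

## Interface

Orientations are given as a rotation vector (axis times angle).
In Python, from bench import r gives the robot as it stands.
- The arm moves only by the tool arm_command, never from a script. Its argument "increments" is a list of rows, each a list of 3 entries, a list of its own where there are three numbers: the shift along the world's x, y, z in m, then the turn, a rotation vector about the world's x, y, z in rad, then the opening in per cent of the stroke, from 0 (shut) to 100 (fully open). A call has 1 to 10 rows; each row is the pose to reach, as a shift and turn from the pose commanded when the call began; what a row does not reach only later rows make up. A row lasts 1/10 s, in which the tool goes at most 50 mm and 8.59 degrees, less where a joint would pass 70% of its speed; a pose out of reach is approached as far as the arm can. A call with a gripper value outside its range is refused whole. The fingers move at their own pace and stop on an object; "newtons" is the grip in N (left out, the last holds). Time passes only in rows, so rows that repeat a pose let the fingers close. It gives the time, the measured TCP pose, the force and the opening at its end, in the units of the state.
- r.get_obs(): the state, without advancing time (a new reading comes with each control period).
- r.grab_frame(name): name is "side" or "top"; returns the picture (400x640x3 uint8, blue, green, red); there is no depth.
- r.camera_model(name): a dict with "camera_matrix" (3x3 intrinsics, pixels), "camera_from_world" (4x4, takes a point from world to camera coordinates). Camera axes: x right, y down, z forward; pixel columns grow to the right and rows downward; lengths in m; the calibration is good to about 2 mm. A picture is of the moment at which its call begins. camera_model takes no time and is no camera call.
- r.hand_in(): hands the job in, once; it reports no verdict.
The state is a dict: "clock": time; "joints": joint angles; "qvel": joint speeds; "tau": joint torques, N m; "tcp_pos": TCP position; "orientation": TCP orientation; "contact_force": force on the tool from outside, world axes, zero at the start; "moment": the same for the moment, N m; "grip_width": finger opening in m.
Only numpy, scipy, OpenCV 4.12 (cv2) and the standard library are available. Lean on these libraries where they do the work, as an engineer would, in place of code of your own. Each camera call takes 0.05 s, during which the arm holds its last target. There are 200 camera calls.

## Working session

There is one attempt and no reset: what is moved stays moved. The work goes in short steps, Python scripts to look and compute and a tool call to move; the robot and the scene stay as the last step left them, time stands still between calls to the robot, and variables do not carry over. Pictures are saved under pics/ and viewed, about 12 in all and at most 16, crops included, and the job is handed in when it is done.

Besides the shell and the picture viewer there is one more tool, called after ">>>" as name(argument=value, ...), one argument or row to a line, values as JSON. arm_command: Moves the arm, as the interface text tells. Its arguments: {"type":"object","properties":{"increments":{"type":"array","items":{"type":"array"}},"newtons":{"type":"number"}},"required":["increments"]}

```bash
mkdir -p pics; ls
python3 - <<'E'
from bench import r
import cv2
for n in("side","top"):
    cv2.imwrite(f"pics/{n}0.png",r.grab_frame(n)); m=r.camera_model(n); print(n,m["camera_matrix"],m["camera_from_world"])
print(r.get_obs())
E
```

```text
pics
side [[474.01084423   0.         319.4204284 ]
 [  0.         474.01084423 194.73672749]
 [  0.           0.           1.        ]] [[ 0.89257593 -0.45031937  0.02281851 -0.48314924]
 [-0.25575395 -0.54730889 -0.79689579  0.162563  ]
 [ 0.37134638  0.70545407 -0.60368569  1.09458441]
 [ 0.          0.          0.          1.        ]]
top [[508.29131985   0.         321.28942507]
 [  0.         508.29131985 200.27823485]
 [  0.           0.           1.        ]] [[-0.01251408 -0.99978021 -0.01682026 -0.0260638 ]
 [-0.99124397  0.01461507 -0.13123182  0.52511767]
 [ 0.13144881  0.01503073 -0.991209    1.22420192]
 [ 0.          0.          0.          1.        ]]
{'clock': 0.1, 'joints': array([-1.30810197,  0.47771733,  0.02237443,  1.55629669, -0.01151996,
        1.10927197, -0.08310065]), 'qvel': array([ 0.00083857, -0.00121903,  0.00030448, -0.00119859, -0.00154739,
       -0.00068763,  0.00123057]), 'tau': array([ 4.78429298e-03, -5.97752631e+01,  1.61397412e+00, -2.81953615e+01,
        1.28779691e-02,  4.94743013e-03, -5.57450875e-06]), 'tcp_pos': array([0.24443854, 0.62868247, 0.24744718]), 'orientation': array([ 2.59207932e+00,  1.77330794e+00, -1.92616323e-03]), 'contact_force': array([-0.61154016,  0.05008445, -0.37063204]), 'moment': array([ 0.0122129 ,  0.03858688, -0.03930435]), 'grip_width': 0.08520331093478788}
```

View pics/top0.png

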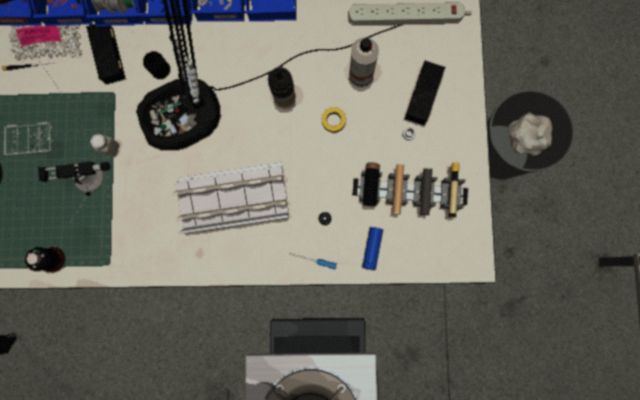

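View pics/side0.png

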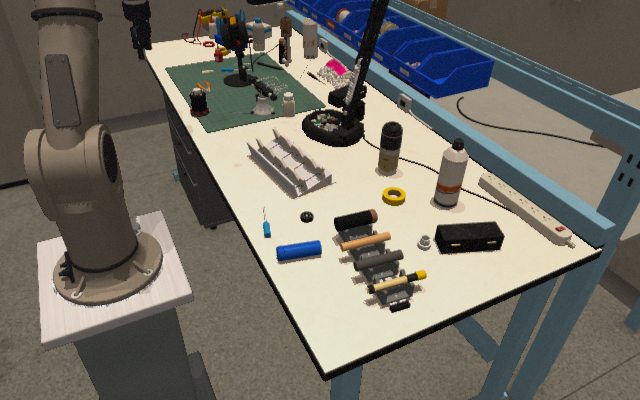

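The top view shows the drying rack at about (410,190), ordered copper-ring, brass, gunmetal, yellow cap from left to right. The sloped rack is at about (232,198), and the blue decoy is at (373,248). The arm is out of the way. Next I enlarge both racks.

Run:
```python
import cv2
a=cv2.imread("pics/top0.png")
def crop(im,x0,y0,w,h,s,n):
    c=cv2.resize(im[y0:y0+h,x0:x0+w],None,fx=s,fy=s,interpolation=cv2.INTER_CUBIC)
    for i in range(0,w,10): cv2.line(c,(i*s,0),(i*s,6 if i%50 else 14),(0,0,255),1); cv2.putText(c,str(x0+i),(i*s+1,24),0,.33,(0,0,255))
    for i in range(0,h,10): cv2.line(c,(0,i*s),(6,i*s),(0,0,255),1); cv2.putText(c,str(y0+i),(8,i*s+4),0,.33,(0,0,255))
    cv2.imwrite(n,c)
crop(a,345,150,130,75,6,"pics/c_dry.png")
crop(a,170,155,130,85,6,"pics/c_slope.png")
```

```text
(no output)
```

View pics/c_dry.png

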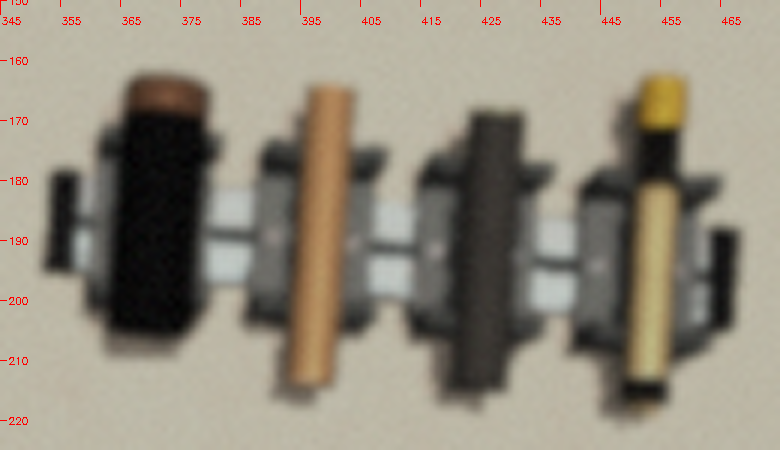

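View pics/c_slope.png

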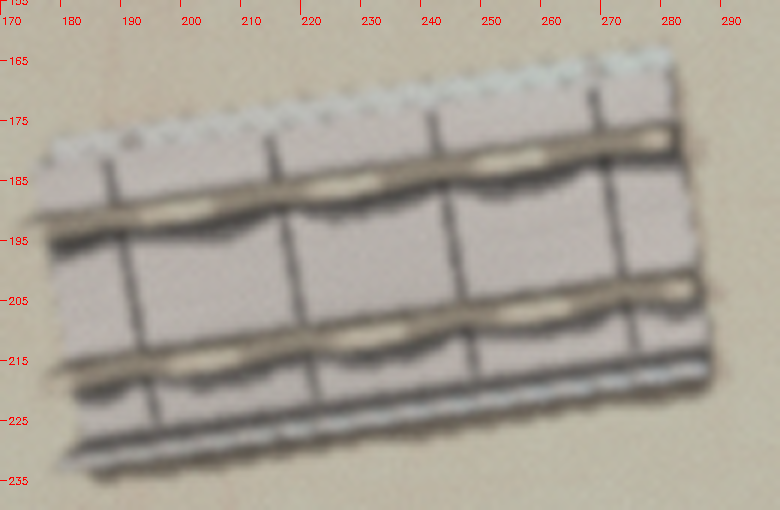

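```bash
cat > h.py <<'E'
import numpy as np
from bench import r
from scipy.optimize import least_squares
M=r.camera_model("top");K=M["camera_matrix"];T=M["camera_from_world"]
def proj(P,K=K,T=T):
    c=np.atleast_2d(P)@T[:3,:3].T+T[:3,3]; q=c@K.T; return q[:,:2]/q[:,2:]
def back(u,v,z):
    d=T[:3,:3].T@np.linalg.solve(K,[u,v,1]); C=-T[:3,:3].T@T[:3,3]; return C+d*(z-C[2])/d[2]
def slope(s,y,h):  # rack-frame point: s up slope, y, h perpendicular above notch bottoms
    a=np.deg2rad(16); return np.array([-.055+s*np.cos(a)-h*np.sin(a),y,.027+s*np.sin(a)+h*np.cos(a)])
def W(p,q): c,s=np.cos(p[2]),np.sin(p[2]); return np.array([p[0]+c*q[0]-s*q[1],p[1]+s*q[0]+c*q[1],q[2]])
E
python3 - <<'E'
from h import *
B=dict(copper=((168,75),(150,333),.055),brass=((331,88),(313,386),.044),gun=((497,112),(479,390),.046),yel=((663,76),(645,402),.042))
ms=[]
for n,(a,b,z) in B.items():
    A=back(345+a[0]/6,150+a[1]/6,z);C=back(345+b[0]/6,150+b[1]/6,z);d=A-C
    print(n,"mid",(A+C).round(4)/2,"len",np.linalg.norm(d).round(4),"yaw",np.arctan2(d[1],d[0]).round(3)); ms.append((A+C)/2)
d=ms[0]-ms[3];print("pitch",np.diff(ms,axis=0).round(4),"line yaw",np.arctan2(-d[0],d[1]))
back_=[(175,211),(344,187),(510,161)];front=[(203,361),(367,335),(533,312)]
px=np.array(back_+front)/6+[170,155]
for tilt in(1,0):
    Q=[slope(s,y,.02) if tilt else slope(s,y,0)+[0,0,.02] for s in(.092,.030) for y in(.068,0,-.068)]
    f=lambda p:(proj([W(p,q) for q in Q])-px).ravel()
    o=least_squares(f,[.38,.17,.14]);print(tilt,o.x.round(4),"res px",o.fun.reshape(-1,2).round(2).tolist())
    for q in [slope(-.0,y,0) for y in(.125,-.125)]+[slope(s,y,-.014) for y in(.102,-.102) for s in (0.01,.11)]: print((proj(W(o.x,q))-[170,155]).ravel()*6)
E
```

```text
copper mid [ 0.56055 -0.15665  0.055  ] len 0.1067 yaw -0.094
brass mid [ 0.54775 -0.2239   0.044  ] len 0.1238 yaw -0.092
gun mid [ 0.5406  -0.29105  0.046  ] len 0.1152 yaw -0.103
yel mid [ 0.54525 -0.35975  0.042  ] len 0.1355 yaw -0.101
pitch [[-0.0128 -0.0673 -0.011 ]
 [-0.0072 -0.0671  0.002 ]
 [ 0.0047 -0.0687 -0.004 ]] line yaw -0.07519648860632129
1 [0.5302 0.19   0.132 ] res px [[0.06, -0.07], [-0.27, -0.14], [-0.11, 0.12], [-0.07, -0.09], [0.22, 0.2], [0.18, -0.01]]
[ 88.97430289 442.71486495]
[686.65096842 355.15669694]
[147.19798084 404.82671112]
[103.77614596 169.48599057]
[630.16315261 334.08474445]
[592.35319506  98.0157061 ]
0 [0.5247 0.1892 0.1319] res px [[0.04, -0.08], [-0.27, -0.15], [-0.1, 0.11], [-0.09, -0.08], [0.22, 0.21], [0.19, -0.01]]
[ 90.78081861 456.13197668]
[688.81084777 368.52503081]
[149.02151024 418.09138688]
[105.59872124 182.76466725]
[632.26945759 347.31046404]
[594.4651303  111.25445993]
```

The measured lengths are 107, 124, 115 and 136 mm against 104, 123, 115 and 134 given, and the body pitch is about 68 mm. The rack fit has residuals under 0.3 px, and its predicted stop line falls on the dark line in the crop at about (89,443). Next is a planner that prints the increments.

```bash
cat > plan.py <<'E'
from h import *
import sys
from scipy.spatial.transform import Rotation as R
P=[.5302,.190,.132]; D=-.096
B0=np.array([[0,1,0],[1,0,0],[0,0,-1.]]).T
Rp=R.from_euler('z',D)*R.from_matrix(B0)
Rs=R.from_euler('z',P[2])*R.from_euler('y',-np.deg2rad(16))*R.from_matrix(B0)
# name: mid xy, axis z, tcp above axis, length, seated h, notch y
O=dict(copper=(.5606,-.1567,.055,.000,.104,.025,.102),brass=(.5478,-.2239,.044,.003,.123,.014,.034),
 gun=(.5406,-.2911,.046,.003,.115,.016,-.034),yel=(.5453,-.3598,.042,.004,.134,.012,-.102))
def pose(n,k,s_off=.006,h_off=0.):
    x,y,z,o,L,h,ny=O[n]
    if k=="pick": return np.array([x,y,z+o]),Rp
    return W(P,slope(L/2+s_off,ny,h+o+h_off)),Rs
if __name__=="__main__":
    n=sys.argv[1]; b=r.get_obs(); p0=b["tcp_pos"];R0=R.from_rotvec(b["orientation"])
    print("clock",b["clock"],"tcp",p0.round(4),"w",round(b["grip_width"],4),"F",b["contact_force"].round(2))
    for l,(p,q) in dict(pick=pose(n,"pick"),hover=pose(n,"place",.006,.06),place=pose(n,"place"),stop=pose(n,"place",-.004)).items():
        print(l,p.round(4),"shift",(p-p0).round(4),"turn",(q*R0.inv()).as_rotvec().round(3))
E
python3 plan.py copper
```

```text
clock 0.1 tcp [0.2444 0.6287 0.2474] w 0.0852 F [-0.61  0.05 -0.37]
pick [ 0.5606 -0.1567  0.055 ] shift [ 0.3162 -0.7854 -0.1924] turn [ 0.002 -0.     0.275]
hover [0.4943 0.2881 0.1247] shift [ 0.2499 -0.3406 -0.1228] turn [-0.032 -0.28   0.5  ]
place [0.5107 0.2903 0.067 ] shift [ 0.2663 -0.3384 -0.1804] turn [-0.032 -0.28   0.5  ]
stop [0.5012 0.289  0.0643] shift [ 0.2567 -0.3396 -0.1832] turn [-0.032 -0.28   0.5  ]
```

>>> arm_command(
  increments=[
    [[0.316,-0.785,-0.05],[0,0,0.275],66],
    [[0.316,-0.785,-0.05],[0,0,0.275],66],
    [[0.316,-0.785,-0.05],[0,0,0.275],66],
    [[0.316,-0.785,-0.05],[0,0,0.275],66],
    [[0.316,-0.785,-0.05],[0,0,0.275],66],
    [[0.316,-0.785,-0.05],[0,0,0.275],66],
    [[0.316,-0.785,-0.05],[0,0,0.275],66],
    [[0.316,-0.785,-0.05],[0,0,0.275],66],
    [[0.316,-0.785,-0.05],[0,0,0.275],66],
    [[0.316,-0.785,-0.05],[0,0,0.275],66],
  ],
  newtons=30,
)

```text
clock: 1.1
tcp_pos: [0.4312, 0.1641, 0.2187]
orientation: [-2.325, -2.113, -0.0]
contact_force: [0.9, 0.1, 0.3]
grip_width: 0.0564
```

```bash
python3 plan.py copper
```

```text
clock 1.1 tcp [0.4312 0.1641 0.2187] w 0.0564 F [0.86 0.15 0.26]
pick [ 0.5606 -0.1567  0.055 ] shift [ 0.1294 -0.3208 -0.1637] turn [-0. -0. -0.]
hover [0.4943 0.2881 0.1247] shift [ 0.0631  0.1241 -0.094 ] turn [ 0.005 -0.28   0.226]
place [0.5107 0.2903 0.067 ] shift [ 0.0795  0.1262 -0.1517] turn [ 0.005 -0.28   0.226]
stop [0.5012 0.289  0.0643] shift [ 0.07    0.125  -0.1544] turn [ 0.005 -0.28   0.226]
```

>>> arm_command(
  increments=[
    [[0.129,-0.32,-0.06],[0,0,0],66],
    [[0.129,-0.32,-0.06],[0,0,0],66],
    [[0.129,-0.32,-0.06],[0,0,0],66],
    [[0.129,-0.32,-0.06],[0,0,0],66],
    [[0.129,-0.32,-0.06],[0,0,0],66],
    [[0.129,-0.32,-0.06],[0,0,0],66],
    [[0.129,-0.32,-0.06],[0,0,0],66],
    [[0.129,-0.32,-0.06],[0,0,0],66],
    [[0.129,-0.32,-0.06],[0,0,0],66],
    [[0.129,-0.32,-0.06],[0,0,0],66],
  ],
)

```text
clock: 2.1
tcp_pos: [0.5596, -0.1526, 0.1585]
orientation: [-2.323, -2.113, 0.0]
contact_force: [0.4, 0.6, 0.4]
grip_width: 0.0566
```

```bash
python3 plan.py copper
```

```text
clock 2.1 tcp [ 0.5596 -0.1526  0.1585] w 0.0566 F [0.42 0.59 0.45]
pick [ 0.5606 -0.1567  0.055 ] shift [ 0.001  -0.0041 -0.1035] turn [-0.001 -0.001 -0.001]
hover [0.4943 0.2881 0.1247] shift [-0.0653  0.4407 -0.0338] turn [ 0.004 -0.281  0.225]
place [0.5107 0.2903 0.067 ] shift [-0.0489  0.4429 -0.0915] turn [ 0.004 -0.281  0.225]
stop [0.5012 0.289  0.0643] shift [-0.0585  0.4416 -0.0942] turn [ 0.004 -0.281  0.225]
```

>>> arm_command(
  increments=[
    [[0.001,-0.003,-0.03],[0,0,0],66],
    [[0.001,-0.003,-0.05],[0,0,0],66],
    [[0.001,-0.003,-0.05],[0,0,0],66],
    [[0.001,-0.003,-0.05],[0,0,0],66],
  ],
)

```text
clock: 2.5
tcp_pos: [0.561, -0.1555, 0.1093]
orientation: [-2.323, -2.114, -0.0]
contact_force: [0.2, -0.0, 0.8]
grip_width: 0.0563
```

```bash
python3 plan.py copper|head -2
python3 - <<'E'
from bench import r
import cv2
f=r.grab_frame("side");cv2.imwrite("pics/s1.png",cv2.resize(f[150:330,240:460],None,fx=3.5,fy=3.3))
E
```

```text
clock 2.5 tcp [ 0.561  -0.1555  0.1093] w 0.0563 F [ 0.19 -0.04  0.8 ]
pick [ 0.5606 -0.1567  0.055 ] shift [-0.0004 -0.0012 -0.0543] turn [-0.001 -0.    -0.002]
```

View pics/s1.png

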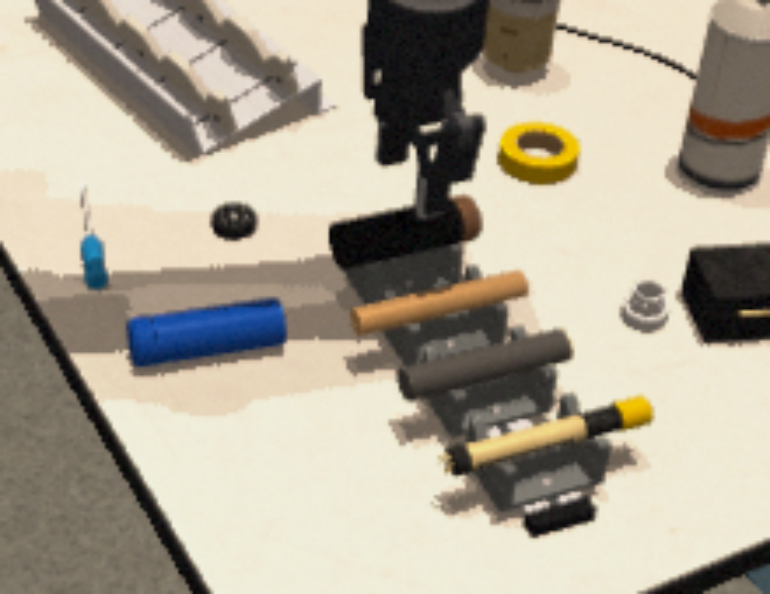

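The side view at (425,190) shows the fingers straddling the thick body, with nothing fouled. Descend and grip.

>>> arm_command(
  increments=[
    [[0,-0.001,-0.03],[0,0,0],66],
    [[0,-0.001,-0.054],[0,0,0],66],
    [[0,-0.001,-0.054],[0,0,0],66],
    [[0,-0.001,-0.054],[0,0,0],30],
    [[0,-0.001,-0.054],[0,0,0],30],
    [[0,-0.001,-0.054],[0,0,0],30],
    [[0,-0.001,-0.054],[0,0,0],30],
    [[0,-0.001,-0.054],[0,0,0],30],
  ],
  newtons=30,
)

```text
clock: 3.35
tcp_pos: [0.5623, -0.1552, 0.0569]
orientation: [-2.323, -2.114, -0.006]
contact_force: [-1.0, 7.1, 3.2]
grip_width: 0.0341
```

>>> arm_command(
  increments=[
    [[0,0,0.03],[0,0,0],30],
    [[0,0,0.07],[0,0,0],30],
    [[0,0,0.11],[0,0,0],30],
    [[0,0,0.11],[0,0,0],30],
  ],
)

```text
clock: 3.75
tcp_pos: [0.5651, -0.1593, 0.1723]
orientation: [2.319, 2.105, 0.013]
contact_force: [0.8, 0.5, -1.0]
grip_width: 0.0337
```

```bash
python3 plan.py copper
```

```text
clock 3.75 tcp [ 0.5651 -0.1593  0.1723] w 0.0337 F [ 0.83  0.5  -1.04]
pick [ 0.5606 -0.1567  0.055 ] shift [-0.0045  0.0026 -0.1173] turn [0.002 0.013 0.   ]
hover [0.4943 0.2881 0.1247] shift [-0.0708  0.4474 -0.0477] turn [ 0.005 -0.267  0.227]
place [0.5107 0.2903 0.067 ] shift [-0.0544  0.4496 -0.1053] turn [ 0.005 -0.267  0.227]
stop [0.5012 0.289  0.0643] shift [-0.064   0.4483 -0.1081] turn [ 0.005 -0.267  0.227]
```

>>> arm_command(
  increments=[
    [[-0.071,0.447,0],[0.005,-0.267,0.227],30],
    [[-0.071,0.447,0],[0.005,-0.267,0.227],30],
    [[-0.071,0.447,0],[0.005,-0.267,0.227],30],
    [[-0.071,0.447,0],[0.005,-0.267,0.227],30],
    [[-0.071,0.447,0],[0.005,-0.267,0.227],30],
    [[-0.071,0.447,0],[0.005,-0.267,0.227],30],
    [[-0.071,0.447,0],[0.005,-0.267,0.227],30],
    [[-0.071,0.447,0],[0.005,-0.267,0.227],30],
    [[-0.071,0.447,0],[0.005,-0.267,0.227],30],
    [[-0.071,0.447,0],[0.005,-0.267,0.227],30],
  ],
)

```text
clock: 4.75
tcp_pos: [0.4881, 0.2984, 0.1661]
orientation: [1.933, 2.233, 0.307]
contact_force: [0.6, 0.3, -1.1]
grip_width: 0.0341
```

>>> arm_command(
  increments=[
    [[0,0,0],[0,0,0],30],
    [[0,0,0],[0,0,0],30],
    [[0,0,0],[0,0,0],30],
  ],
)

```text
clock: 5.05
tcp_pos: [0.4905, 0.2871, 0.1651]
orientation: [1.947, 2.217, 0.297]
contact_force: [0.9, -0.4, -0.1]
grip_width: 0.0339
```

```bash
python3 plan.py copper
```

```text
clock 5.05 tcp [0.4905 0.2871 0.1651] w 0.0339 F [ 0.9  -0.44 -0.05]
pick [ 0.5606 -0.1567  0.055 ] shift [ 0.0701 -0.4438 -0.1101] turn [-0.004  0.267 -0.224]
hover [0.4943 0.2881 0.1247] shift [ 0.0038  0.0011 -0.0404] turn [ 0.002 -0.013  0.003]
place [0.5107 0.2903 0.067 ] shift [ 0.0202  0.0033 -0.098 ] turn [ 0.002 -0.013  0.003]
stop [0.5012 0.289  0.0643] shift [ 0.0106  0.002  -0.1008] turn [ 0.002 -0.013  0.003]
```

>>> arm_command(
  increments=[
    [[0.004,0.001,-0.04],[0.002,-0.013,0.003],30],
    [[0.004,0.001,-0.04],[0.002,-0.013,0.003],30],
    [[0.011,0.002,-0.065],[0.002,-0.013,0.003],30],
    [[0.017,0.003,-0.088],[0.002,-0.013,0.003],30],
    [[0.017,0.003,-0.088],[0.002,-0.013,0.003],30],
    [[0.017,0.003,-0.088],[0.002,-0.013,0.003],30],
  ],
)

```text
clock: 5.65
tcp_pos: [0.5073, 0.2912, 0.0776]
orientation: [1.936, 2.215, 0.311]
contact_force: [-0.0, -0.1, -0.7]
grip_width: 0.0342
```

```bash
python3 plan.py copper
python3 - <<'E'
from bench import r
import cv2
f=r.grab_frame("side")[100:220,220:380];g=r.grab_frame("top")[130:250,150:310]
cv2.imwrite("pics/s2.png",cv2.hconcat([cv2.resize(f,None,fx=2.4,fy=2.4),cv2.resize(g,None,fx=2.4,fy=2.4)]))
E
```

```text
clock 5.65 tcp [0.5073 0.2912 0.0776] w 0.0342 F [-0.03 -0.15 -0.73]
pick [ 0.5606 -0.1567  0.055 ] shift [ 0.0533 -0.4479 -0.0226] turn [-0.005  0.28  -0.228]
hover [0.4943 0.2881 0.1247] shift [-0.013  -0.0031  0.0471] turn [ 0.     0.    -0.002]
place [0.5107 0.2903 0.067 ] shift [ 0.0034 -0.0009 -0.0106] turn [ 0.     0.    -0.002]
stop [0.5012 0.289  0.0643] shift [-0.0062 -0.0022 -0.0134] turn [ 0.     0.    -0.002]
```

View pics/s2.png

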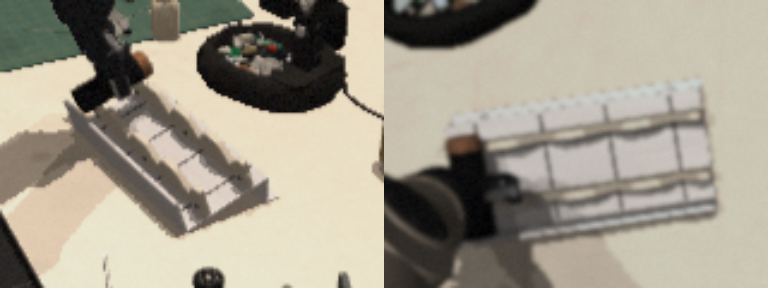

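The picture shows the thick body over the leftmost notches, ring end up-slope and low end by the lip. Lower it to seat.

>>> arm_command(
  increments=[
    [[0.0015,0,-0.005],[0,0,0],30],
    [[0.003,-0.001,-0.009],[0,0,0],30],
    [[0.003,-0.001,-0.009],[0,0,0],30],
    [[0.003,-0.001,-0.009],[0,0,0],30],
  ],
)

```text
clock: 6.15
tcp_pos: [0.5103, 0.2914, 0.0685]
orientation: [1.933, 2.217, 0.314]
contact_force: [-2.3, -0.6, 5.6]
grip_width: 0.0339
```

```bash
python3 plan.py copper
```

```text
clock 6.15 tcp [0.5103 0.2914 0.0685] w 0.0339 F [-2.31 -0.58  5.56]
pick [ 0.5606 -0.1567  0.055 ] shift [ 0.0503 -0.4481 -0.0135] turn [-0.006  0.281 -0.231]
hover [0.4943 0.2881 0.1247] shift [-0.016  -0.0033  0.0562] turn [-0.001  0.001 -0.004]
place [0.5107 0.2903 0.067 ] shift [ 0.0004 -0.0011 -0.0015] turn [-0.001  0.001 -0.004]
stop [0.5012 0.289  0.0643] shift [-0.0091 -0.0024 -0.0042] turn [-0.001  0.001 -0.004]
```

>>> arm_command(
  increments=[
    [[-0.003,-0.0005,-0.001],[0,0,0],30],
    [[-0.006,-0.001,-0.0018],[0,0,0],30],
    [[-0.006,-0.001,-0.0018],[0,0,0],30],
  ],
)

```text
clock: 6.45
tcp_pos: [0.5061, 0.2909, 0.0675]
orientation: [1.933, 2.214, 0.319]
contact_force: [2.9, -0.6, 5.4]
grip_width: 0.0341
```

>>> arm_command(
  increments=[
    [[-0.002,-0.0003,-0.0006],[0,0,0],30],
    [[-0.004,-0.0005,-0.0012],[0,0,0],30],
    [[-0.004,-0.0005,-0.0012],[0,0,0],30],
  ],
)

```text
clock: 6.75
tcp_pos: [0.5059, 0.2909, 0.0678]
orientation: [1.933, 2.21, 0.327]
contact_force: [14.3, -0.6, 3.2]
grip_width: 0.0337
```

```bash
python3 plan.py copper
```

```text
clock 6.75 tcp [0.5059 0.2909 0.0678] w 0.0337 F [14.34 -0.55  3.2 ]
pick [ 0.5606 -0.1567  0.055 ] shift [ 0.0547 -0.4476 -0.0128] turn [-0.01   0.291 -0.228]
hover [0.4943 0.2881 0.1247] shift [-0.0116 -0.0027  0.0569] turn [-0.006  0.01  -0.002]
place [0.5107 0.2903 0.067 ] shift [ 0.0048 -0.0006 -0.0008] turn [-0.006  0.01  -0.002]
stop [0.5012 0.289  0.0643] shift [-0.0047 -0.0018 -0.0035] turn [-0.006  0.01  -0.002]
```

14 N against the stop, at the expected seat position. Release and back out along the tool.

>>> arm_command(
  increments=[
    [[0,0,0],[0,0,0],62],
    [[0,0,0],[0,0,0],62],
    [[0,0,0],[0,0,0],62],
    [[0,0,0],[0,0,0],62],
    [[-0.005,0,0.02],[0,0,0],62],
    [[-0.016,-0.002,0.06],[0,0,0],62],
    [[-0.02,-0.003,0.1],[0,0,0],62],
    [[-0.02,-0.003,0.1],[0,0,0],50],
    [[-0.02,-0.003,0.1],[0,0,0],50],
  ],
)

```text
clock: 7.65
tcp_pos: [0.4796, 0.2871, 0.1653]
orientation: [1.934, 2.217, 0.314]
contact_force: [0.3, -0.3, -1.4]
grip_width: 0.043
```

```bash
python3 plan.py brass
```

```text
clock 7.65 tcp [0.4796 0.2871 0.1653] w 0.043 F [ 0.25 -0.31 -1.42]
pick [ 0.5478 -0.2239  0.047 ] shift [ 0.0682 -0.511  -0.1183] turn [-0.007  0.281 -0.23 ]
hover [0.5145 0.2222 0.1196] shift [ 0.0348 -0.0649 -0.0457] turn [-0.002  0.001 -0.004]
place [0.5309 0.2244 0.0619] shift [ 0.0512 -0.0627 -0.1034] turn [-0.002  0.001 -0.004]
stop [0.5214 0.2231 0.0592] shift [ 0.0417 -0.064  -0.1061] turn [-0.002  0.001 -0.004]
```

>>> arm_command(
  increments=[
    [[0.068,-0.511,0],[-0.007,0.281,-0.23],50],
    [[0.068,-0.511,0],[-0.007,0.281,-0.23],50],
    [[0.068,-0.511,0],[-0.007,0.281,-0.23],50],
    [[0.068,-0.511,0],[-0.007,0.281,-0.23],50],
    [[0.068,-0.511,0],[-0.007,0.281,-0.23],50],
    [[0.068,-0.511,0],[-0.007,0.281,-0.23],50],
    [[0.068,-0.511,0],[-0.007,0.281,-0.23],50],
    [[0.068,-0.511,0],[-0.007,0.281,-0.23],50],
    [[0.068,-0.511,0],[-0.007,0.281,-0.23],50],
    [[0.068,-0.511,0],[-0.007,0.281,-0.23],50],
  ],
)

```text
clock: 8.65
tcp_pos: [0.5448, -0.2105, 0.1626]
orientation: [-2.323, -2.111, 0.005]
contact_force: [2.2, 0.7, 0.7]
grip_width: 0.0429
```

>>> arm_command(
  increments=[
    [[0,0,0],[0,0,0],50],
    [[0,0,0],[0,0,0],50],
    [[0,0,-0.03],[0,0,0],50],
    [[0,0,-0.05],[0,0,0],50],
    [[0,0,-0.05],[0,0,0],50],
    [[0,0,-0.05],[0,0,0],50],
  ],
)

```text
clock: 9.25
tcp_pos: [0.5457, -0.2073, 0.1142]
orientation: [-2.322, -2.114, 0.003]
contact_force: [0.6, -0.0, 0.1]
grip_width: 0.0421
```

```bash
python3 plan.py brass
python3 - <<'E'
from bench import r
import cv2
f=r.grab_frame("side")[100:260,220:420];g=r.grab_frame("top")[130:250,160:310]
cv2.imwrite("pics/s3.png",cv2.hconcat([cv2.resize(f,(400,320)),cv2.resize(g,(400,320),interpolation=2)]))
E
```

```text
clock 9.25 tcp [ 0.5457 -0.2073  0.1142] w 0.0421 F [ 0.58 -0.    0.12]
pick [ 0.5478 -0.2239  0.047 ] shift [ 0.0021 -0.0166 -0.0672] turn [-0.    -0.003 -0.002]
hover [0.5145 0.2222 0.1196] shift [-0.0312  0.4295  0.0054] turn [ 0.006 -0.283  0.224]
place [0.5309 0.2244 0.0619] shift [-0.0148  0.4317 -0.0523] turn [ 0.006 -0.283  0.224]
stop [0.5214 0.2231 0.0592] shift [-0.0243  0.4304 -0.055 ] turn [ 0.006 -0.283  0.224]
```

View pics/s3.png

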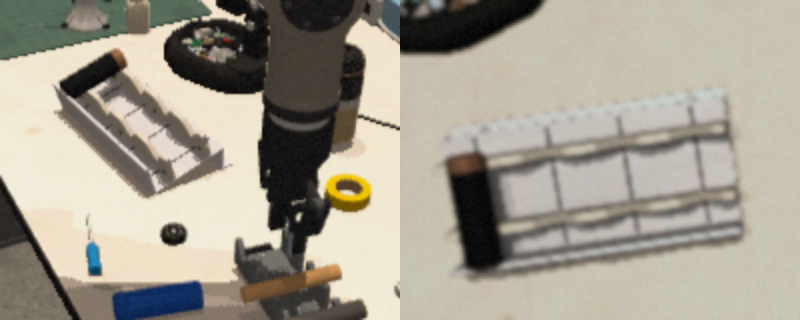

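The thick body sits in the leftmost notches with its end at the lip. The gripper is 16 mm short of the brass tube, so correct that and grip.

>>> arm_command(
  increments=[
    [[0.002,-0.015,0],[0,0,0],50],
    [[0.002,-0.015,0],[0,0,0],50],
    [[0.002,-0.015,-0.03],[0,0,0],50],
    [[0.002,-0.015,-0.067],[0,0,0],50],
    [[0.002,-0.015,-0.067],[0,0,0],50],
    [[0.002,-0.015,-0.067],[0,0,0],10],
    [[0.002,-0.015,-0.067],[0,0,0],10],
    [[0.002,-0.015,-0.067],[0,0,0],10],
    [[0.002,-0.015,-0.067],[0,0,0],10],
    [[0.002,-0.015,-0.067],[0,0,0],10],
  ],
)

```text
clock: 10.35
tcp_pos: [0.549, -0.2225, 0.0496]
orientation: [2.324, 2.114, 0.002]
contact_force: [-0.8, 4.5, 0.7]
grip_width: 0.0188
```

>>> arm_command(
  increments=[
    [[0,0,0.03],[0,0,0],10],
    [[0,0,0.07],[0,0,0],10],
    [[0,0,0.12],[0,0,0],10],
    [[0,0,0.12],[0,0,0],10],
  ],
)

```text
clock: 10.75
tcp_pos: [0.5523, -0.2269, 0.1765]
orientation: [2.317, 2.102, 0.01]
contact_force: [1.2, 0.1, -1.3]
grip_width: 0.0187
```

```bash
python3 plan.py brass
```

```text
clock 10.75 tcp [ 0.5523 -0.2269  0.1765] w 0.0187 F [ 1.16  0.12 -1.28]
pick [ 0.5478 -0.2239  0.047 ] shift [-0.0045  0.003  -0.1295] turn [0.005 0.013 0.001]
hover [0.5145 0.2222 0.1196] shift [-0.0378  0.4491 -0.0569] turn [ 0.009 -0.266  0.228]
place [0.5309 0.2244 0.0619] shift [-0.0214  0.4512 -0.1145] turn [ 0.009 -0.266  0.228]
stop [0.5214 0.2231 0.0592] shift [-0.031   0.45   -0.1173] turn [ 0.009 -0.266  0.228]
```

>>> arm_command(
  increments=[
    [[-0.038,0.449,0],[0.009,-0.266,0.228],10],
    [[-0.038,0.449,0],[0.009,-0.266,0.228],10],
    [[-0.038,0.449,0],[0.009,-0.266,0.228],10],
    [[-0.038,0.449,0],[0.009,-0.266,0.228],10],
    [[-0.038,0.449,0],[0.009,-0.266,0.228],10],
    [[-0.038,0.449,0],[0.009,-0.266,0.228],10],
    [[-0.038,0.449,0],[0.009,-0.266,0.228],10],
    [[-0.038,0.449,0],[0.009,-0.266,0.228],10],
    [[-0.038,0.449,0],[0.009,-0.266,0.228],10],
    [[-0.038,0.449,0],[0.009,-0.266,0.228],10],
  ],
)

```text
clock: 11.75
tcp_pos: [0.5093, 0.2343, 0.1694]
orientation: [1.933, 2.235, 0.309]
contact_force: [0.0, -0.3, -0.7]
grip_width: 0.0185
```

>>> arm_command(
  increments=[
    [[0,0,0],[0,0,0],10],
    [[0,0,0],[0,0,0],10],
    [[0,0,0],[0,0,0],10],
  ],
)

```text
clock: 12.05
tcp_pos: [0.5104, 0.2229, 0.1681]
orientation: [1.949, 2.22, 0.299]
contact_force: [0.5, -0.6, -0.8]
grip_width: 0.0184
```

```bash
python3 plan.py brass
```

```text
clock 12.05 tcp [0.5104 0.2229 0.1681] w 0.0184 F [ 0.46 -0.62 -0.84]
pick [ 0.5478 -0.2239  0.047 ] shift [ 0.0374 -0.4468 -0.1211] turn [-0.007  0.265 -0.225]
hover [0.5145 0.2222 0.1196] shift [ 0.0041 -0.0007 -0.0485] turn [-0.001 -0.015  0.002]
place [0.5309 0.2244 0.0619] shift [ 0.0204  0.0015 -0.1062] turn [-0.001 -0.015  0.002]
stop [0.5214 0.2231 0.0592] shift [ 0.0109  0.0003 -0.1089] turn [-0.001 -0.015  0.002]
```

>>> arm_command(
  increments=[
    [[0.004,-0.001,-0.048],[-0.001,-0.015,0.002],10],
    [[0.004,-0.001,-0.048],[-0.001,-0.015,0.002],10],
    [[0.011,0,-0.072],[-0.001,-0.015,0.002],10],
    [[0.017,0.001,-0.096],[-0.001,-0.015,0.002],10],
    [[0.017,0.001,-0.096],[-0.001,-0.015,0.002],10],
    [[0.017,0.001,-0.096],[-0.001,-0.015,0.002],10],
  ],
)

```text
clock: 12.65
tcp_pos: [0.5274, 0.2251, 0.0729]
orientation: [1.936, 2.215, 0.311]
contact_force: [1.2, 0.4, -0.9]
grip_width: 0.0184
```

```bash
python3 plan.py brass
```

```text
clock 12.65 tcp [0.5274 0.2251 0.0729] w 0.0184 F [ 1.15  0.35 -0.89]
pick [ 0.5478 -0.2239  0.047 ] shift [ 0.0204 -0.449  -0.0259] turn [-0.005  0.28  -0.229]
hover [0.5145 0.2222 0.1196] shift [-0.0129 -0.0029  0.0468] turn [ 0.     0.    -0.002]
place [0.5309 0.2244 0.0619] shift [ 0.0035 -0.0007 -0.0109] turn [ 0.     0.    -0.002]
stop [0.5214 0.2231 0.0592] shift [-0.006  -0.002  -0.0137] turn [ 0.     0.    -0.002]
```

>>> arm_command(
  increments=[
    [[0.0015,0,-0.005],[0,0,0],10],
    [[0.003,-0.001,-0.009],[0,0,0],10],
    [[0.003,-0.001,-0.009],[0,0,0],10],
    [[0.003,-0.001,-0.009],[0,0,0],10],
  ],
)

```text
clock: 13.05
tcp_pos: [0.5306, 0.2255, 0.0637]
orientation: [1.933, 2.216, 0.315]
contact_force: [0.2, 0.1, 4.8]
grip_width: 0.0188
```

```bash
python3 plan.py brass|grep -v -e pick -e hover
```

```text
clock 13.05 tcp [0.5306 0.2255 0.0637] w 0.0188 F [0.19 0.12 4.81]
place [0.5309 0.2244 0.0619] shift [ 0.0003 -0.0011 -0.0018] turn [-0.001  0.002 -0.004]
stop [0.5214 0.2231 0.0592] shift [-0.0092 -0.0024 -0.0046] turn [-0.001  0.002 -0.004]
```

Contact. Slide down to the stop.

>>> arm_command(
  increments=[
    [[-0.003,-0.0005,-0.001],[0,0,0],10],
    [[-0.006,-0.001,-0.0018],[0,0,0],10],
    [[-0.006,-0.001,-0.0018],[0,0,0],10],
  ],
)

```text
clock: 13.35
tcp_pos: [0.5252, 0.2248, 0.0622]
orientation: [1.933, 2.215, 0.317]
contact_force: [1.3, -0.2, 6.0]
grip_width: 0.0185
```

>>> arm_command(
  increments=[
    [[-0.002,-0.0003,-0.0006],[0,0,0],10],
    [[-0.004,-0.0005,-0.0012],[0,0,0],10],
    [[-0.004,-0.0005,-0.0012],[0,0,0],10],
  ],
)

```text
clock: 13.65
tcp_pos: [0.525, 0.2247, 0.0624]
orientation: [1.932, 2.21, 0.325]
contact_force: [10.8, 0.6, 3.3]
grip_width: 0.0183
```

```bash
python3 plan.py brass|grep -v -e pick -e hover
```

```text
clock 13.65 tcp [0.525  0.2247 0.0624] w 0.0183 F [10.82  0.6   3.25]
place [0.5309 0.2244 0.0619] shift [ 0.0059 -0.0003 -0.0005] turn [-0.004  0.01  -0.003]
stop [0.5214 0.2231 0.0592] shift [-0.0036 -0.0016 -0.0033] turn [-0.004  0.01  -0.003]
```

>>> arm_command(
  increments=[
    [[0,0,0],[0,0,0],50],
    [[0,0,0],[0,0,0],50],
    [[0,0,0],[0,0,0],50],
    [[0,0,0],[0,0,0],50],
    [[-0.005,0,0.02],[0,0,0],50],
    [[-0.016,-0.002,0.06],[0,0,0],50],
    [[-0.02,-0.003,0.1],[0,0,0],50],
    [[-0.02,-0.003,0.1],[0,0,0],50],
  ],
)

```text
clock: 14.45
tcp_pos: [0.5018, 0.2218, 0.1644]
orientation: [1.933, 2.214, 0.323]
contact_force: [0.2, 0.4, 0.6]
grip_width: 0.0425
```

>>> arm_command(
  increments=[
    [[0.042,-0.51,0],[-0.007,0.281,-0.23],52],
    [[0.042,-0.51,0],[-0.007,0.281,-0.23],52],
    [[0.042,-0.51,0],[-0.007,0.281,-0.23],52],
    [[0.042,-0.51,0],[-0.007,0.281,-0.23],52],
    [[0.042,-0.51,0],[-0.007,0.281,-0.23],52],
    [[0.042,-0.51,0],[-0.007,0.281,-0.23],52],
    [[0.042,-0.51,0],[-0.007,0.281,-0.23],52],
    [[0.042,-0.51,0],[-0.007,0.281,-0.23],52],
    [[0.042,-0.51,0],[-0.007,0.281,-0.23],52],
    [[0.042,-0.51,0],[-0.007,0.281,-0.23],52],
  ],
)

```text
clock: 15.45
tcp_pos: [0.5405, -0.2795, 0.1587]
orientation: [-2.324, -2.112, 0.003]
contact_force: [0.7, -1.2, 0.2]
grip_width: 0.0444
```

>>> arm_command(
  increments=[
    [[0,-0.014,0],[0,0,0],52],
    [[0,-0.014,0],[0,0,0],52],
    [[0,-0.014,0],[0,0,0],52],
  ],
)

```text
clock: 15.75
tcp_pos: [0.5407, -0.2905, 0.1588]
orientation: [-2.323, -2.112, 0.003]
contact_force: [0.2, 0.2, -0.5]
grip_width: 0.0446
```

```bash
python3 plan.py gun
python3 - <<'E'
from bench import r
import cv2
g=r.grab_frame("top")[140:240,165:305]
cv2.imwrite("pics/s4.png",cv2.resize(g,None,fx=5,fy=5,interpolation=2))
E
```

```text
clock 15.75 tcp [ 0.5407 -0.2905  0.1588] w 0.0446 F [ 0.16  0.16 -0.49]
pick [ 0.5406 -0.2911  0.049 ] shift [-1.000e-04 -6.000e-04 -1.098e-01] turn [-0.    -0.003 -0.001]
hover [0.5191 0.1542 0.1204] shift [-0.0216  0.4447 -0.0383] turn [ 0.005 -0.282  0.226]
place [0.5355 0.1564 0.0628] shift [-0.0052  0.4469 -0.096 ] turn [ 0.005 -0.282  0.226]
stop [0.5259 0.1551 0.06  ] shift [-0.0147  0.4456 -0.0988] turn [ 0.005 -0.282  0.226]
```

View pics/s4.png

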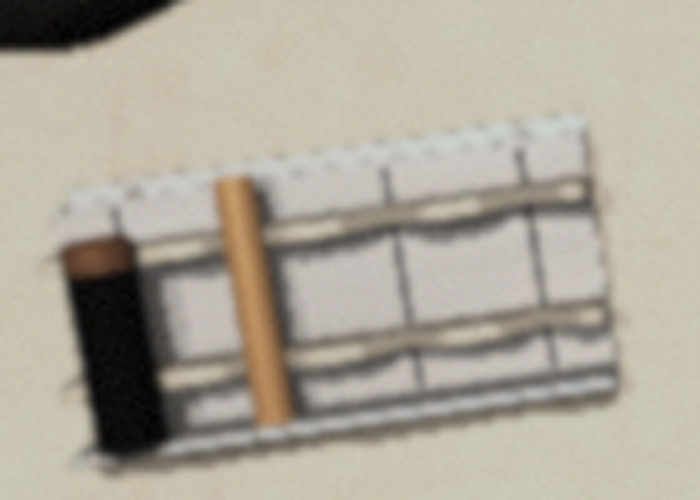

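The brass tube is seated in notch 2, its low end at (275,420) touching the lip. Pick the gunmetal sleeve next.

>>> arm_command(
  increments=[
    [[0,0.001,-0.05],[0,0,0],52],
    [[0,0.001,-0.08],[0,0,0],52],
    [[0,0.001,-0.11],[0,0,0],52],
    [[0,0.001,-0.11],[0,0,0],52],
    [[0,0.001,-0.11],[0,0,0],52],
    [[0,0.001,-0.11],[0,0,0],12],
    [[0,0.001,-0.11],[0,0,0],12],
    [[0,0.001,-0.11],[0,0,0],12],
    [[0,0.001,-0.11],[0,0,0],12],
    [[0,0.001,-0.11],[0,0,0],12],
  ],
)

```text
clock: 16.8
tcp_pos: [0.5425, -0.2898, 0.0518]
orientation: [2.323, 2.113, 0.002]
contact_force: [-0.8, 3.7, 6.7]
grip_width: 0.0218
```

>>> arm_command(
  increments=[
    [[0,0,0.03],[0,0,0],12],
    [[0,0,0.07],[0,0,0],12],
    [[0,0,0.12],[0,0,0],12],
    [[0,0,0.12],[0,0,0],12],
  ],
)

```text
clock: 17.2
tcp_pos: [0.5447, -0.2937, 0.1777]
orientation: [2.317, 2.103, 0.006]
contact_force: [0.7, -1.5, -0.9]
grip_width: 0.0218
```

>>> arm_command(
  increments=[
    [[-0.024,0.446,0],[0.009,-0.267,0.228],12],
    [[-0.024,0.446,0],[0.009,-0.267,0.228],12],
    [[-0.024,0.446,0],[0.009,-0.267,0.228],12],
    [[-0.024,0.446,0],[0.009,-0.267,0.228],12],
    [[-0.024,0.446,0],[0.009,-0.267,0.228],12],
    [[-0.024,0.446,0],[0.009,-0.267,0.228],12],
    [[-0.024,0.446,0],[0.009,-0.267,0.228],12],
    [[-0.024,0.446,0],[0.009,-0.267,0.228],12],
    [[-0.024,0.446,0],[0.009,-0.267,0.228],12],
    [[-0.024,0.446,0],[0.009,-0.267,0.228],12],
  ],
)

```text
clock: 18.2
tcp_pos: [0.5165, 0.1638, 0.1707]
orientation: [1.932, 2.235, 0.307]
contact_force: [0.8, -0.3, 0.5]
grip_width: 0.0217
```

>>> arm_command(
  increments=[
    [[0,0,0],[0,0,0],12],
    [[0,0,0],[0,0,0],12],
    [[0,0,0],[0,0,0],12],
  ],
)

```text
clock: 18.5
tcp_pos: [0.5172, 0.1531, 0.1699]
orientation: [1.948, 2.22, 0.299]
contact_force: [0.0, 0.8, -1.0]
grip_width: 0.0214
```

```bash
python3 plan.py gun
```

```text
clock 18.5 tcp [0.5172 0.1531 0.1699] w 0.0214 F [ 0.02  0.79 -1.03]
pick [ 0.5406 -0.2911  0.049 ] shift [ 0.0234 -0.4442 -0.1209] turn [-0.007  0.266 -0.225]
hover [0.5191 0.1542 0.1204] shift [ 0.0019  0.0012 -0.0495] turn [-0.    -0.014  0.001]
place [0.5355 0.1564 0.0628] shift [ 0.0183  0.0033 -0.1072] turn [-0.    -0.014  0.001]
stop [0.5259 0.1551 0.06  ] shift [ 0.0087  0.0021 -0.1099] turn [-0.    -0.014  0.001]
```

>>> arm_command(
  increments=[
    [[0.002,0.001,-0.049],[0,-0.014,0.001],12],
    [[0.002,0.001,-0.049],[0,-0.014,0.001],12],
    [[0.009,0.002,-0.073],[0,-0.014,0.001],12],
    [[0.015,0.003,-0.096],[0,-0.014,0.001],12],
    [[0.015,0.003,-0.096],[0,-0.014,0.001],12],
    [[0.017,0.003,-0.102],[0,-0.014,0.001],12],
    [[0.018,0.003,-0.106],[0,-0.014,0.001],12],
    [[0.018,0.003,-0.106],[0,-0.014,0.001],12],
    [[0.018,0.003,-0.106],[0,-0.014,0.001],12],
  ],
)

```text
clock: 19.4
tcp_pos: [0.5358, 0.1577, 0.0653]
orientation: [1.935, 2.214, 0.315]
contact_force: [-1.5, -2.4, 5.2]
grip_width: 0.0221
```

```bash
python3 plan.py gun|grep -v -e pick -e hover
```

```text
clock 19.4 tcp [0.5358 0.1577 0.0653] w 0.0221 F [-1.48 -2.42  5.16]
place [0.5355 0.1564 0.0628] shift [-0.0004 -0.0013 -0.0025] turn [-0.001  0.002 -0.002]
stop [0.5259 0.1551 0.06  ] shift [-0.0099 -0.0026 -0.0053] turn [-0.001  0.002 -0.002]
```

Contact as before. Slide, then check before release.

>>> arm_command(
  increments=[
    [[-0.003,-0.0008,-0.001],[0,0,0],12],
    [[-0.006,-0.0015,-0.0018],[0,0,0],12],
    [[-0.006,-0.0015,-0.0018],[0,0,0],12],
  ],
)

```text
clock: 19.7
tcp_pos: [0.5305, 0.157, 0.0638]
orientation: [1.934, 2.214, 0.317]
contact_force: [0.3, -1.9, 6.4]
grip_width: 0.0218
```

>>> arm_command(
  increments=[
    [[-0.002,-0.0003,-0.0006],[0,0,0],12],
    [[-0.004,-0.0005,-0.0012],[0,0,0],12],
    [[-0.004,-0.0005,-0.0012],[0,0,0],12],
  ],
)

```text
clock: 20.0
tcp_pos: [0.5303, 0.1569, 0.0639]
orientation: [1.932, 2.209, 0.326]
contact_force: [9.4, -1.8, 2.4]
grip_width: 0.0215
```

```bash
python3 plan.py gun|grep -v -e pick -e hover
```

```text
clock 20.0 tcp [0.5303 0.1569 0.0639] w 0.0215 F [ 9.44 -1.79  2.43]
place [0.5355 0.1564 0.0628] shift [ 0.0052 -0.0005 -0.0011] turn [-0.004  0.011 -0.002]
stop [0.5259 0.1551 0.06  ] shift [-0.0043 -0.0018 -0.0039] turn [-0.004  0.011 -0.002]
```

>>> arm_command(
  increments=[
    [[0,0,0],[0,0,0],52],
    [[0,0,0],[0,0,0],52],
    [[0,0,0],[0,0,0],52],
    [[0,0,0],[0,0,0],52],
    [[-0.005,0,0.02],[0,0,0],52],
    [[-0.016,-0.002,0.06],[0,0,0],52],
    [[-0.02,-0.003,0.1],[0,0,0],52],
    [[-0.02,-0.003,0.1],[0,0,0],52],
  ],
)

```text
clock: 20.8
tcp_pos: [0.5069, 0.1542, 0.1654]
orientation: [1.934, 2.213, 0.323]
contact_force: [1.0, 0.1, -0.0]
grip_width: 0.0445
```

>>> arm_command(
  increments=[
    [[0.038,-0.513,0],[-0.007,0.281,-0.23],50],
    [[0.038,-0.513,0],[-0.007,0.281,-0.23],50],
    [[0.038,-0.513,0],[-0.007,0.281,-0.23],50],
    [[0.038,-0.513,0],[-0.007,0.281,-0.23],50],
    [[0.038,-0.513,0],[-0.007,0.281,-0.23],50],
    [[0.038,-0.513,0],[-0.007,0.281,-0.23],50],
    [[0.038,-0.513,0],[-0.007,0.281,-0.23],50],
    [[0.038,-0.513,0],[-0.007,0.281,-0.23],50],
    [[0.038,-0.513,0],[-0.007,0.281,-0.23],50],
    [[0.038,-0.513,0],[-0.007,0.281,-0.23],50],
  ],
)

```text
clock: 21.8
tcp_pos: [0.5415, -0.347, 0.1597]
orientation: [-2.324, -2.111, 0.003]
contact_force: [0.4, -1.0, 0.3]
grip_width: 0.0426
```

>>> arm_command(
  increments=[
    [[0,-0.014,0],[0,0,0],50],
    [[0,-0.014,0],[0,0,0],50],
    [[0,-0.014,0],[0,0,0],50],
  ],
)

```text
clock: 22.1
tcp_pos: [0.5417, -0.358, 0.1597]
orientation: [-2.324, -2.111, 0.002]
contact_force: [1.0, 0.6, -0.9]
grip_width: 0.0429
```

```bash
python3 plan.py yel
```

```text
clock 22.1 tcp [ 0.5417 -0.358   0.1597] w 0.0429 F [ 0.97  0.56 -0.86]
pick [ 0.5453 -0.3598  0.046 ] shift [ 0.0036 -0.0018 -0.1137] turn [-0.001 -0.003 -0.   ]
hover [0.5379 0.0881 0.1202] shift [-0.0038  0.4461 -0.0396] turn [ 0.004 -0.282  0.226]
place [0.5543 0.0903 0.0625] shift [ 0.0126  0.4483 -0.0972] turn [ 0.004 -0.282  0.226]
stop [0.5448 0.089  0.0597] shift [ 0.003  0.447 -0.1  ] turn [ 0.004 -0.282  0.226]
```

>>> arm_command(
  increments=[
    [[0.003,-0.001,-0.05],[0,0,0],50],
    [[0.003,-0.001,-0.08],[0,0,0],50],
    [[0.003,-0.001,-0.113],[0,0,0],50],
    [[0.003,-0.001,-0.113],[0,0,0],50],
    [[0.003,-0.001,-0.113],[0,0,0],50],
    [[0.003,-0.001,-0.113],[0,0,0],6],
    [[0.003,-0.001,-0.113],[0,0,0],6],
    [[0.003,-0.001,-0.113],[0,0,0],6],
    [[0.003,-0.001,-0.113],[0,0,0],6],
    [[0.003,-0.001,-0.113],[0,0,0],6],
  ],
)

```text
clock: 23.1
tcp_pos: [0.5466, -0.3587, 0.0499]
orientation: [2.325, 2.113, 0.003]
contact_force: [-0.7, 5.4, 5.6]
grip_width: 0.0153
```

>>> arm_command(
  increments=[
    [[0,0,0.03],[0,0,0],6],
    [[0,0,0.07],[0,0,0],6],
    [[0,0,0.12],[0,0,0],6],
    [[0,0,0.12],[0,0,0],6],
  ],
)

```text
clock: 23.5
tcp_pos: [0.5485, -0.3637, 0.1767]
orientation: [2.317, 2.102, 0.005]
contact_force: [0.4, -0.6, -0.4]
grip_width: 0.0151
```

>>> arm_command(
  increments=[
    [[-0.01,0.446,0],[0.009,-0.267,0.228],6],
    [[-0.01,0.446,0],[0.009,-0.267,0.228],6],
    [[-0.01,0.446,0],[0.009,-0.267,0.228],6],
    [[-0.01,0.446,0],[0.009,-0.267,0.228],6],
    [[-0.01,0.446,0],[0.009,-0.267,0.228],6],
    [[-0.01,0.446,0],[0.009,-0.267,0.228],6],
    [[-0.01,0.446,0],[0.009,-0.267,0.228],6],
    [[-0.01,0.446,0],[0.009,-0.267,0.228],6],
    [[-0.01,0.446,0],[0.009,-0.267,0.228],6],
    [[-0.01,0.446,0],[0.009,-0.267,0.228],6],
  ],
)

```text
clock: 24.5
tcp_pos: [0.5348, 0.0943, 0.1689]
orientation: [1.933, 2.235, 0.307]
contact_force: [-0.4, 0.4, -1.3]
grip_width: 0.0152
```

>>> arm_command(
  increments=[
    [[0,0,0],[0,0,0],6],
    [[0,0,0],[0,0,0],6],
    [[0,0,0],[0,0,0],6],
  ],
)

```text
clock: 24.8
tcp_pos: [0.5351, 0.0835, 0.1681]
orientation: [1.949, 2.219, 0.3]
contact_force: [-0.0, -0.3, -0.5]
grip_width: 0.0153
```

```bash
python3 plan.py yel
```

```text
clock 24.8 tcp [0.5351 0.0835 0.1681] w 0.0153 F [-0.01 -0.31 -0.5 ]
pick [ 0.5453 -0.3598  0.046 ] shift [ 0.0102 -0.4433 -0.1221] turn [-0.007  0.266 -0.224]
hover [0.5379 0.0881 0.1202] shift [ 0.0028  0.0047 -0.0479] turn [-0.001 -0.014  0.002]
place [0.5543 0.0903 0.0625] shift [ 0.0192  0.0068 -0.1056] turn [-0.001 -0.014  0.002]
stop [0.5448 0.089  0.0597] shift [ 0.0097  0.0056 -0.1084] turn [-0.001 -0.014  0.002]
```

>>> arm_command(
  increments=[
    [[0.003,0.005,-0.048],[0,-0.014,0.001],6],
    [[0.003,0.005,-0.048],[0,-0.014,0.001],6],
    [[0.01,0.006,-0.072],[0,-0.014,0.001],6],
    [[0.016,0.006,-0.094],[0,-0.014,0.001],6],
    [[0.016,0.006,-0.094],[0,-0.014,0.001],6],
    [[0.018,0.006,-0.1],[0,-0.014,0.001],6],
    [[0.019,0.006,-0.104],[0,-0.014,0.001],6],
    [[0.019,0.006,-0.104],[0,-0.014,0.001],6],
    [[0.019,0.006,-0.104],[0,-0.014,0.001],6],
  ],
)

```text
clock: 25.7
tcp_pos: [0.555, 0.0916, 0.0657]
orientation: [1.936, 2.213, 0.316]
contact_force: [-1.4, -0.4, 4.9]
grip_width: 0.0152
```

```bash
python3 plan.py yel|grep -v -e pick -e hover
```

```text
clock 25.7 tcp [0.555  0.0916 0.0657] w 0.0152 F [-1.39 -0.4   4.87]
place [0.5543 0.0903 0.0625] shift [-0.0007 -0.0013 -0.0032] turn [-0.002  0.003 -0.002]
stop [0.5448 0.089  0.0597] shift [-0.0102 -0.0026 -0.006 ] turn [-0.002  0.003 -0.002]
```

>>> arm_command(
  increments=[
    [[-0.003,-0.0005,-0.001],[0,0,0],6],
    [[-0.006,-0.001,-0.0018],[0,0,0],6],
    [[-0.006,-0.001,-0.0018],[0,0,0],6],
  ],
)

```text
clock: 26.0
tcp_pos: [0.5504, 0.091, 0.0646]
orientation: [1.934, 2.212, 0.32]
contact_force: [1.1, 0.4, 4.7]
grip_width: 0.015
```

>>> arm_command(
  increments=[
    [[-0.002,-0.0003,-0.0006],[0,0,0],6],
    [[-0.004,-0.0005,-0.0012],[0,0,0],6],
    [[-0.004,-0.0005,-0.0012],[0,0,0],6],
  ],
)

```text
clock: 26.3
tcp_pos: [0.5502, 0.091, 0.0647]
orientation: [1.931, 2.207, 0.328]
contact_force: [9.8, 0.4, 2.7]
grip_width: 0.0152
```

```bash
python3 plan.py yel|grep -v -e pick -e hover
```

```text
clock 26.3 tcp [0.5502 0.091  0.0647] w 0.0152 F [9.83 0.45 2.68]
place [0.5543 0.0903 0.0625] shift [ 0.0041 -0.0007 -0.0022] turn [-0.004  0.013 -0.002]
stop [0.5448 0.089  0.0597] shift [-0.0055 -0.0019 -0.005 ] turn [-0.004  0.013 -0.002]
```

10 N against the stop. Release, retreat and clear the view.

>>> arm_command(
  increments=[
    [[0,0,0],[0,0,0],50],
    [[0,0,0],[0,0,0],50],
    [[0,0,0],[0,0,0],50],
    [[0,0,0],[0,0,0],50],
    [[-0.005,0,0.02],[0,0,0],50],
    [[-0.016,-0.002,0.06],[0,0,0],50],
    [[-0.02,-0.003,0.1],[0,0,0],50],
    [[-0.02,-0.003,0.1],[0,0,0],50],
  ],
)

```text
clock: 27.1
tcp_pos: [0.5259, 0.0874, 0.1653]
orientation: [1.935, 2.211, 0.322]
contact_force: [1.1, 0.1, -0.1]
grip_width: 0.0427
```

>>> arm_command(
  increments=[
    [[0,-0.3,0.03],[0,0,0],50],
    [[0,-0.3,0.03],[0,0,0],50],
    [[0,-0.3,0.03],[0,0,0],50],
    [[0,-0.3,0.03],[0,0,0],50],
    [[0,-0.3,0.03],[0,0,0],50],
    [[0,-0.3,0.03],[0,0,0],50],
    [[0,-0.3,0.03],[0,0,0],50],
    [[0,-0.3,0.03],[0,0,0],50],
    [[0,-0.3,0.03],[0,0,0],50],
  ],
)

```text
clock: 28.0
tcp_pos: [0.5235, -0.2114, 0.1899]
orientation: [1.937, 2.218, 0.313]
contact_force: [-0.0, -0.4, 0.3]
grip_width: 0.043
```

Run:
```python
from bench import r
import cv2
g=r.grab_frame("top")[145:245,165:305]
cv2.imwrite("pics/t9.png",cv2.resize(g,None,fx=5.5,fy=5.5,interpolation=2))
g=r.grab_frame("side")[120:210,235:355]
cv2.imwrite("pics/s9.png",cv2.resize(g,None,fx=6,fy=6,interpolation=2))
```

```text
(no output)
```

View pics/t9.png

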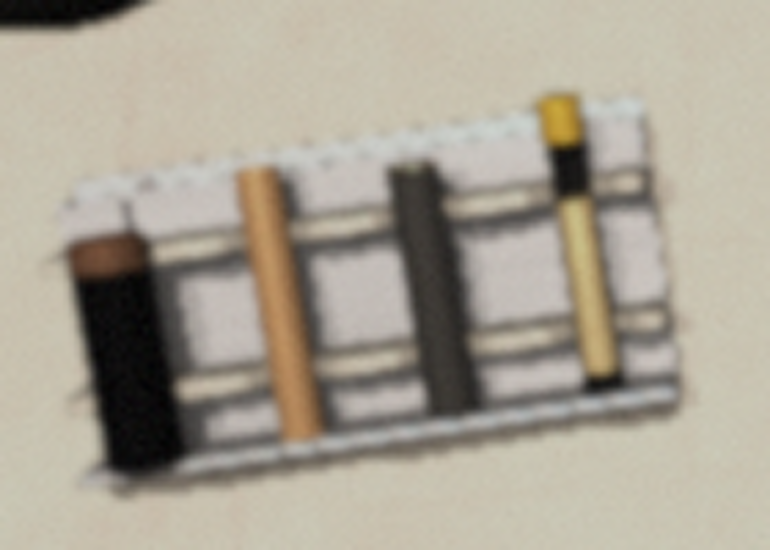

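View pics/s9.png

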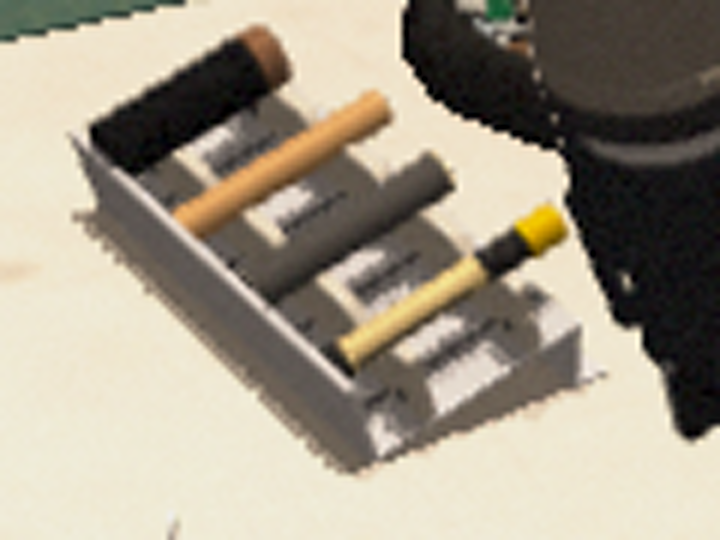

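All four are in order, and their low ends look to be at the lip at (145,468), (300,437), (455,410) and (605,385). I check the upper ends numerically against the seated model.

Run:
```python
from plan import *
# observed upper-end centres in t9 crop
U=dict(copper=(108,238),brass=(257,168),gun=(411,165),yel=(557,97)); rr=dict(copper=.018,brass=.01,gun=.0115,yel=.01)
for n,(x,y) in U.items():
    L,h,ny=O[n][4:7]; g=lambda p:(proj(W(P,slope(L+p[0],ny+p[1],h+rr[n]*.7)))[0]-[165+x/5.5,145+y/5.5])
    print(n,"end offset up-slope mm, lateral mm",(least_squares(g,[0,0]).x*1000).round(1))
print(r.get_obs()["contact_force"].round(1))
```

```text
copper end offset up-slope mm, lateral mm [-1.  -4.6]
brass end offset up-slope mm, lateral mm [-0.5 -2.1]
gun end offset up-slope mm, lateral mm [-0.7 -1.2]
yel end offset up-slope mm, lateral mm [ 0.1 -0.5]
[0.  0.8 0.2]
```

```bash
python3 -c "
from bench import r
print(r.hand_in())"
```

```text
the job is handed in; nothing more can be done
None
```

All four bodies are on the sloped rack in their original order, left to right: copper-ring, brass, gunmetal, yellow cap. Each was lowered into its front and back notches, slid down until the arm felt the stop (9 to 14 N), then released. I handed the job in at about 28 s, with the gripper open and clear of everything.

**Checks that agreed:** In the last top view, the upper ends are within 1 mm along the slope of where a body against the stop should be. Both final views show all four lying in their notches with their low ends at the lip.

**Check that disagreed:** The same calculation put the copper-ring body 4.6 mm to the side and the brass tube 2.1 mm. I put most of the copper figure down to the height I assumed for the end I read off the picture, because both views show it lying in its notches. I did not measure it again.

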